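Read the test field of a print with a hand densitometer

TASK

Take the hand densitometer out of its calibration dock: a bayonet holds it, so turn it anticlockwise (seen from above) to its stop, then lift it straight out. Set its sprung reading nose on the ringed spot of the test print on the sloping board, with the whole nose inside the ring and the densitometer square to the print, and press it on lightly until the nose is about half-way in. Finish while you hold it there for the reading, still gripped and steady, never jabbing the print, and leave the other things on the table where they stand.

Things in the scene. Friction and masses are not known exactly. Their poses are not given: they have to be found in the camera images.
- dock: Calibration dock, fixed on the table: black round base 100 mm across, aluminium bayonet ring on it (outer diameter 88, bore 48, underside 25, top 30 mm above the table), low black pod on its -x side, 78 mm from the axis and 14 mm high. Origin: centre of its underside, z up. The densitometer stands on its floor, 17 mm above the origin.
- dock_notch (a point): One of the ring's two notches, at the dock's +x, 28 mm from its axis, on the ring's top; the other lies across the bore. Each is about 14 mm wide, reaches to radius 33 and lets a lug pass. A black line on the ring marks each notch, a dot the locked place. Below the ring the lugs turn freely between stops 0.05 rad past the notch (anticlockwise) and 1.2 rad clockwise of it.
- probe: Hand densitometer, grey, 0.17 to 0.28 kg, upright in the dock. Origin: centre of the barrel's underside, z up to the grip. Barrel diameter 44 to z = 43 mm, neck 29. Grip: flat-sided block, z = 58 to 118 mm, 44 mm along its x, 28 mm thick along y; grip it across y, 30 N or more. At the start its x axis is 0.85 to 1.15 rad clockwise of the dock's; it comes out with the two in line, within 0.08 rad.
- probe_lug (a point): Middle of one of the two steel lugs at the foot of the barrel, on its own +x side; the other is on its -x side. 59 mm over both, 9 mm wide, 6 mm high, with 1.5 mm of play under the ring and 2 mm round the barrel. A steel rib up the barrel stands over each lug.
- probe_grip (a point): Middle of the densitometer's grip, on its axis 92 mm above its origin; axes as probe.
- nose_tip (a point): Centre of the flat end of the reading nose: a steel plunger 14 mm across on the densitometer's axis, that stands out 12 mm below the barrel's underside when free (104 mm below the middle of the grip).
- nose (a joint): How far the nose is pushed up into the barrel, m: 0 = out, 0.010 = fully in. Spring: 1.4 N to start it moving, plus 0.35 N per mm (about 3.2 N half-way in, 4.9 N fully in).
- board: Sloping viewing board, fixed on the table: grey panel 260 x 300 mm, 12 mm thick, rising 20 degrees towards its own +x (away from the robot), front lip at -x; 0.11 m high at the back. Origin: on the table under the panel's middle, z up.
- print: Mounted test print on white card, 200 (up the slope) x 140 x 1.6 mm, fixed on the board by a clip at its upper edge: a row of seven small blue steps at the top and one large even blue field with a printed ring below. Origin on the table, z up, x and y as the board's; it lies to the left or right on the board.
- spot (a point): The marked spot: centre of the printed ring (inner diameter 30, with four ticks), on the print's upper face. Its z axis is square to the print (0.349 rad from vertical, leaning to -x of the board), its x axis points up the slope. Print and board are rigid.
- cup: clear plastic measuring cup, 67 mm wide, 74 mm tall; a bystander; origin: centre of its underside.
- bamboo_tongs: bamboo print tongs lying flat, 214 x 18 x 25 mm, long axis y; a bystander; origin: centre of its underside.
- coating_brush: flat coating brush with a wooden handle, lying, 172 x 40 x 12 mm, long axis y; a bystander; origin: centre of its underside.
- small_bottle: little brown dropper bottle, 33 mm wide, 75 mm tall; a bystander; origin: centre of its underside.
Things that resemble listed ones, but are neither listed nor needed, are in the scene too. There is more than one size of the dock; the one meant has the size given above.

How it is judged:
By the outcome, as a careful person would: the job done as asked, in the order asked, and still so for the second after the job is handed in, while the arm keeps its last pose, push and grip.
It also fails if it takes over 40 s, if anything falls off the work surface, if the arm or the gripper's body presses on something with over 40 N, if the wrist force passes 120 N, or if a joint passes its speed limit or range.

ROBOT

A 6-joint arm with a two-finger parallel gripper is mounted at the origin on a cart in front of the work surface, level with it; the furniture and walls round the work are solid. World frame = base frame: x ahead of the robot, y to its left, z up, the work surface at z = 0. Lengths are in mm, angles in rad, forces in N, time in s.
With the tool pointing down it reaches from about 325 to 1000 mm from the base axis. Payload 5.1 kg.
Tool frame: the origin (TCP) lies between the finger pads; the fingertips stand 11 mm ahead of it and the grasp point (between the pads) lies 8 mm behind it; z points along the fingers, y is the line along which they close (so a half turn about z gives the same grasp; the last joint's range is limited). The gripper opens to 85 mm and grips with 20 to 120 N. Pads are 22 mm wide; open, the fingers measure 114 mm over their backs; the gripper's body (76 mm by 85 mm) begins 54 mm behind the grasp point. The pads swing forward as they close: fully open they stand 13 mm farther back than shut.
Start: joints at [-1.286, 0.124, 1.65, -0, 1.367, -0.083], TCP at [233.684, -606.528, 242.322] pointing down, gripper open.
Joint ranges: [-2.61, 2.61], [-1.02, 2.33], [0.03, 2.71], [-1.35, 4.49], [0.32, 2.68], [-2.91, 2.91]. Speed limits (rad/s): [2.57, 2.57, 3.14, 3.14, 3.14, 3.14].

INTERFACE

Orientations are given as a unit quaternion [w, x, y, z].
In Python, from plant import env gives the robot as it stands.
- The arm moves only by the tool send_rows, never from a script. Its argument "commands" is one flat list of numbers, 7 for each row, row after row: the shift along the world's x, y, z in units of 25 mm (1.0 is 25 mm), then the turn, a rotation vector about the world's x, y, z in units of 4 degrees (1.0 is 4 degrees), then the opening, from -1 (shut) to 1 (fully open). In form: [tx, ty, tz, wx, wy, wz, fingers, tx, ty, tz, wx, wy, wz, fingers, ...]. A call has exactly 8 rows; each row shifts and turns the commanded pose from where the row before left it; what a row does not reach is not made up. A row lasts 1/12 s, in which the tool goes at most 41.7 mm and 7.16 degrees, less where a joint would pass 70% of its speed; a pose out of reach is approached as far as the arm can. A call with a number of a shift or a turn outside -1 to 1 is refused whole. A call with a gripper value outside its range is refused whole. The fingers move at their own pace and stop on an object; the grip force is fixed at half the most. Time passes only in rows, so rows that do not move let the fingers close, or fill a call up. It gives the time, the measured TCP pose, the force, the opening and the grip force at its end, in the units of the state.
- env.get_state(): the state, without advancing time (a new reading comes with each control period).
- env.snapshot(name): name is "scene" or "top"; returns a dict with "img" (384x512x3 uint8, blue, green, red), "range_z" (384x512 float32, mm along the optical axis (not along the pixel's ray), 0 where there is no reading), "fx", "fy", "cx", "cy" (pixels), "dist_coeffs" ([k1, k2, p1, p2, k3] as OpenCV has them; the pictures are not rectified), "camera_from_world" (4x4, takes a point from world to camera coordinates). Camera axes: x right, y up, looking along -z (the intrinsics and any distortion apply to the point x, -y, -z); pixel columns grow to the right and rows downward; lengths in mm; the calibration is good to about 2 mm. A picture is of the moment at which its call begins.
- env.finish_job(): hands the job in; it is judged then, once.
Trained networks look in a picture, given as the dict that the camera call returned (one of the last four; its "shot" number tells which), for a name from the list of things; names that differ only in an ending like _2 or _b are one class to them, and where a whole thing is asked for, a point or a joint stands for the part that bears it (a point fixed in the world has none). Each returns a list of dicts, best first, with "score" (0 to 1); they miss things now and then, are a little off and sometimes report something else, mostly with a low value. They report only what shows in the picture. A call takes as long as a camera call. They do not tell look-alikes from the thing itself.
- env.outline_of(picture, label): "pixels" (384x512 bool, what is visible of it) and "pixel" ([column, row] in pixels, amid what is visible of it).
The state is a dict: "time": time; "joint_pos": joint angles; "joint_velocities": joint speeds; "effort": joint torques, N m; "tcp_pos": TCP position; "eef_rot": TCP orientation; "wrist_force": force on the tool from outside, world axes, zero at the start; "moment": the same for the moment, N m; "grip_width": finger opening in mm; "finger_force": force on a finger pad.
Only numpy, scipy, OpenCV 4.12 (cv2) and the standard library are available. Lean on these libraries where they do the work, as an engineer would, in place of code of your own. Each camera call takes 0.05 s, during which the arm holds its last target. There are 200 camera calls.

## Working session

There is one attempt and no reset: what is moved stays moved. The work goes in short steps, Python scripts to look and compute and a tool call to move; the robot and the scene stay as the last step left them, time stands still between calls to the robot, and variables do not carry over. Pictures are saved under pics/ and viewed, at most 10 in all, crops included, and the job is handed in when it is done.

Besides the shell and the picture viewer there is one more tool, called after ">>>" by a JSON object that holds its "api" and its "payload", one argument or row to a line. send_rows: Moves the arm, as the interface text tells. Shifts and turns lie within -1 to 1; 1 stands for 25 mm of shift or 4 degrees of turn. Its arguments: {"type":"object","properties":{"commands":{"type":"array"}},"required":["commands"]}

```bash
mkdir -p pics; ls
cat > h.py <<'E'
import numpy as np, cv2
from plant import env
def world(p,u,v,z=None):
    """pixel -> world; z None: use the depth image; else plane z"""
    K=np.array([[p['fx'],0,p['cx']],[0,p['fy'],p['cy']],[0,0,1.]])
    uv=np.stack([np.atleast_1d(u),np.atleast_1d(v)],-1).astype(np.float64)
    n=cv2.undistortPoints(uv.reshape(-1,1,2),K,np.array(p['dist_coeffs'],float)).reshape(-1,2)
    d=np.c_[n[:,0],-n[:,1],-np.ones(len(n))]
    T=np.linalg.inv(np.array(p['camera_from_world']));R=T[:3,:3];o=T[:3,3]
    dw=d@R.T
    if z is None:
        r=p['range_z'][uv[:,1].round().astype(int),uv[:,0].round().astype(int)]
        return o+dw*r[:,None]
    return o+dw*((z-o[2])/dw[:,2])[:,None]
E
python3 - <<'E'
from h import *
s=env.get_state();print(s)
for n in('scene','top'):
    p=env.snapshot(n);cv2.imwrite(f'pics/{n}0.png',p['img'])
    T=np.linalg.inv(np.array(p['camera_from_world']));print(n,p['fx'],p['dist_coeffs'],T[:3,3].round(),T[:3,2].round(2))
    for l in('dock','probe','board','print','cup','bamboo_tongs','coating_brush','small_bottle'):
        for o in env.outline_of(p,l):
            m=np.array(o['pixels'],bool);v,u=np.nonzero(m);k=p['range_z'][v,u]>0
            w=world(p,u[k],v[k]) if k.any() else np.zeros((1,3))
            print(l,round(o['score'],2),np.array(o['pixel']).round(),m.sum(),np.percentile(w,[2,50,98],axis=0).round().tolist())
E
```

```text
pics
{'time': 0.0, 'joint_pos': array([-1.28558639e+00,  1.24504438e-01,  1.65165243e+00, -1.09103614e-05,
        1.36748929e+00, -8.26104353e-02]), 'joint_velocities': array([-2.33857934e-04, -1.61995270e-04,  3.72183205e-04, -2.69824177e-04,
        1.10304718e-03, -4.65441472e-05]), 'effort': array([-3.56614139e-03, -4.23619401e+01, -3.65457380e+01, -3.37515094e-04,
        6.87317806e-03,  1.31370993e-05]), 'tcp_pos': array([ 233.52980911, -605.98271482,  241.06616815]), 'eef_rot': array([-1.02094854e-03,  9.83135413e-01,  1.82876200e-01, -1.09146270e-04]), 'wrist_force': array([-0.2961266 , -0.46241672, -0.01001489]), 'moment': array([-0.00102907, -0.0665995 , -0.02233564]), 'finger_force': 0.0, 'grip_width': 85.48211409322448}
scene 421.6590869295434 [-0.00494832  0.          0.          0.          0.        ] [ 59. 820. 957.] [-0.37  0.67  0.64]
dock 0.87 [304. 178.] 432 [[427.0, -331.0, 1.0], [478.0, -279.0, 17.0], [541.0, -253.0, 33.0]]
dock 0.87 [283. 203.] 349 [[443.0, -188.0, 3.0], [489.0, -152.0, 15.0], [524.0, -125.0, 25.0]]
dock 0.68 [337. 171.] 294 [[330.0, -437.0, 
[... 1540 characters left out ...]
]]
print 0.69 [159. 186.] 3240 [[492.0, 141.0, 35.0], [589.0, 213.0, 72.0], [691.0, 281.0, 118.0]]
cup 0.73 [302. 137.] 432 [[705.0, -245.0, 0.0], [745.0, -220.0, 30.0], [766.0, -185.0, 76.0]]
bamboo_tongs 0.59 [269. 253.] 340 [[364.0, -212.0, 3.0], [380.0, -110.0, 18.0], [394.0, -10.0, 28.0]]
bamboo_tongs 0.17 [302. 135.] 430 [[705.0, -246.0, 0.0], [745.0, -220.0, 30.0], [766.0, -185.0, 76.0]]
coating_brush 0.73 [144. 252.] 462 [[363.0, 173.0, 3.0], [379.0, 278.0, 9.0], [404.0, 331.0, 13.0]]
small_bottle 0.57 [142. 252.] 500 [[362.0, 172.0, 0.0], [378.0, 276.0, 9.0], [404.0, 331.0, 13.0]]
small_bottle 0.46 [338. 141.] 105 [[707.0, -345.0, 17.0], [716.0, -332.0, 61.0], [731.0, -321.0, 76.0]]
```

Run:
```python
import cv2
t=cv2.imread('pics/top0.png');s=cv2.imread('pics/scene0.png')
a=cv2.resize(t[180:260,290:390],(500,400),interpolation=cv2.INTER_CUBIC)
b=cv2.resize(t[120:260,110:230],(300,350),interpolation=cv2.INTER_CUBIC)
import numpy as np
c=np.zeros((600,800,3),np.uint8);c[:400,:500]=a;c[:350,500:]=b
d=cv2.resize(s[130:230,250:370],(240,200),interpolation=cv2.INTER_CUBIC);c[400:,:240]=d
d=cv2.resize(s[160:310,150:290],(234,250),interpolation=cv2.INTER_CUBIC);c[350:,500:734]=d
cv2.imwrite('pics/c0.png',c)
```

```text
(no output)
```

View pics/top0.png

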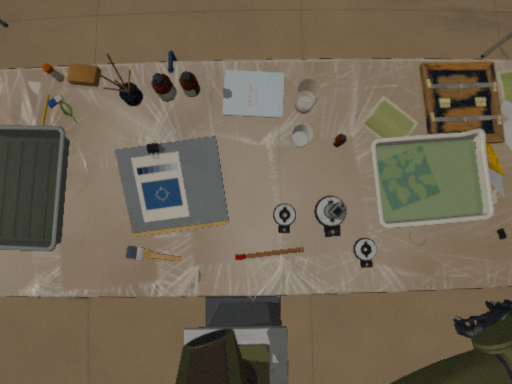

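View pics/c0.png

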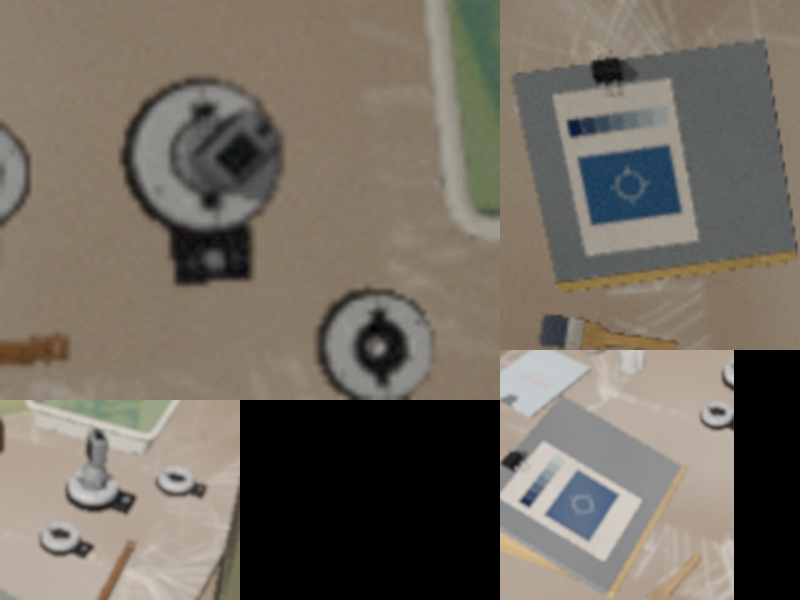

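```bash
cat > meas.py <<'E'
from h import *
from collections import defaultdict
for n in('top','scene'):
    P=[env.snapshot(n) for _ in range(4)];p=P[0]
    p['range_z']=np.median([q['range_z'] for q in P],axis=0)
    img=np.mean([q['img'] for q in P],axis=0).astype(np.uint8)
    np.save(f'pics/{n}.npy',img)
    v,u=np.mgrid[0:384,0:512];W=world(p,u.ravel(),v.ravel()).reshape(384,512,3)
    near=np.hypot(W[...,0]-503,W[...,1]+297)<50
    g=W[near&(W[...,2]>130)&(W[...,2]<142)]
    r=cv2.minAreaRect(g[:,:2].astype(np.float32));c=np.cov(g[:,:2].T);e,V=np.linalg.eigh(c)
    print(n,'grip top',len(g),g.mean(0).round(1),r,'pca',np.degrees(np.arctan2(V[1,1],V[0,1])),np.sqrt(12*e))
    # ring: bright pixels on z=30
    gray=cv2.cvtColor(img,cv2.COLOR_BGR2GRAY)
    d=W[(np.abs(W[...,2]-29)<5)&(np.hypot(W[...,0]-503,W[...,1]+297)<65)]
    print('ring',len(d),cv2.minEnclosingCircle(d[:,:2].astype(np.float32)))
    # print plane
    o=env.outline_of(P[-1],'print')[0];m=cv2.erode(np.array(o['pixels'],np.uint8),np.ones((5,5)))>0
    q=W[m];q=q[np.isfinite(q).all(1)]
    A=np.c_[q[:,:2],np.ones(len(q))]
    for _ in range(4):
        k,*_=np.linalg.lstsq(A,q[:,2],rcond=None);re=q[:,2]-A@k;ok=abs(re)<max(2*re.std(),2);A=A[ok];q=q[ok]
    print('plane',k,'tilt',np.degrees(np.arctan(np.hypot(*k[:2]))),'yaw',np.degrees(np.arctan2(k[1],k[0])),re.std())
    # blue field
    hsv=cv2.cvtColor(img,cv2.COLOR_BGR2HSV)
    b=((hsv[...,0]>98)&(hsv[...,0]<122)&(hsv[...,1]>110)&m).astype(np.uint8)
    nl,lab,st,ce=cv2.connectedComponentsWithStats(b);i=1+np.argmax(st[1:,4]);fld=cv2.morphologyEx((lab==i).astype(np.uint8),cv2.MORPH_CLOSE,np.ones((9,9)))
    vv,uu=np.nonzero(fld);w=np.array([world(p,a,c_,None)[0] for a,c_ in zip(uu,vv)]);
    print('field',st[i],'centroid w',w.mean(0).round(1),cv2.minAreaRect(w[:,:2].astype(np.float32)))
    # ring on the field: lighter px inside eroded field
    inn=cv2.erode(fld,np.ones((5,5)))>0
    x=np.where(inn,gray,0).astype(float);base=np.median(gray[inn]);wt=np.clip(x-base-8,0,None)*inn
    vv,uu=np.nonzero(wt);ww=wt[vv,uu];u0=(uu*ww).sum()/ww.sum();v0=(vv*ww).sum()/ww.sum()
    z=70.
    for _ in range(10): s=world(p,u0,v0,z)[0];z=k[0]*s[0]+k[1]*s[1]+k[2]
    print('spot px',u0,v0,len(ww),'w',s)
E
python3 meas.py
```

```text
top grip top 138 [ 505.  -303.7  134.3] ((504.8819885253906, -304.5361328125), (25.769981384277344, 40.12223434448242), 43.23723602294922) pca 132.53857394570556 [26.06641871 40.77413492]
ring 350 ((505.56170654296875, -304.34912109375), 44.20766830444336)
plane [ 3.66573716e-01  4.46170107e-02 -1.53059721e+02] tilt 20.26812843847926 yaw 6.939542617057457 1.014755311560049
field [142 179  40  30 788] centroid w [563.2 208.9  62.8] ((562.9539184570312, 208.96144104003906), (74.81825256347656, 106.12476348876953), 6.456284999847412)
spot px 161.6448160535117 193.6494983277592 94 w [563.20684335 208.71981143  62.70955878]
scene grip top 56 [ 502.4 -298.8  134.3] ((503.2548828125, -300.6219482421875), (24.99049186706543, 42.068153381347656), 42.329925537109375) pca 141.47257364806924 [24.89495766 41.80045484]
ring 191 ((503.7251892089844, -301.3583068847656), 44.71022415161133)
plane [ 3.60934730e-01  4.24336672e-02 -1.48974887e+02] tilt 19.972184606491062 yaw 6.70525815236817 0.9275722438863484
field [164 249   5   4  12] centroid w [631.3 267.4  90.8] ((631.9368286132812, 266.99932861328125), (9.98100757598877, 7.028258800506592), 13.735660552978516)
spot px nan nan 196608 w [nan nan nan]
  return _methods._mean(a, axis=axis, dtype=dtype,
  ret = ret.dtype.type(ret / rcount)
```

>>> {"api": "send_rows", "payload": {
  "commands": [0.6, 0.7, 0, 0, 0, -1, 1, 0.7, 0.8, 0, 0, 0, -1, 1, 0.7, 0.8, 0, 0, 0, -1, 1, 0.7, 0.8, 0, 0, 0, -1, 1, 0.7, 0.8, 0, 0, 0, -1, 1, 0.7, 0.8, 0, 0, 0, -1, 1, 0.7, 0.8, 0, 0, 0, -1, 1, 0.7, 0.8, 0, 0, 0, -1, 1]
}}

```text
time: 2.07
tcp_pos: [371.9, -448.0, 242.5]
eef_rot: [0.0, 0.995, -0.097, 0.0]
wrist_force: [0.3, 0.5, -0.2]
grip_width: 85.5
finger_force: 0.0
```

>>> {"api": "send_rows", "payload": {
  "commands": [0.7, 0.8, 0, 0, 0, -1, 1, 0.7, 0.8, 0, 0, 0, -1, 1, 0.7, 0.8, 0, 0, 0, -1, 1, 0.7, 0.8, 0, 0, 0, -1, 1, 0.7, 0.8, 0, 0, 0, -1, 1, 0.7, 0.7, 0, 0, 0, -1, 1, 0.6, 0.6, 0, 0, 0, -1, 1, 0.43, 0.34, 0, 0, 0, -1, 1]
}}

```text
time: 2.73
tcp_pos: [503.1, -306.3, 242.5]
eef_rot: [-0.0, 0.93, -0.367, 0.0]
wrist_force: [0.4, -0.8, -0.3]
grip_width: 85.5
finger_force: 0.0
```

```bash
cat >> h.py <<'E'
from scipy.spatial.transform import Rotation as Ro
def st():
    s=env.get_state();w,x,y,z=s['eef_rot'];R=Ro.from_quat([x,y,z,w]).as_matrix()
    print('t',round(s['time'],2),'tcp',s['tcp_pos'].round(1),'yawY',np.degrees(np.arctan2(R[1,1],R[0,1])).round(2),'toolz',R[:,2].round(4),'F',s['wrist_force'].round(1),'M',s['moment'].round(2),'w',round(s['grip_width'],1),'ff',round(s['finger_force'],1),'q',s['joint_pos'].round(2))
    return s,R
E
python3 -c "
from h import *
st()"
```

```text
t 2.73 tcp [ 503.1 -306.3  242.5] yawY -133.03 toolz [ 6.e-04  2.e-04 -1.e+00] F [ 0.4 -0.8 -0.3] M [ 0.02 -0.   -0.03] w 85.5 ff 0.0 q [-0.64 -0.01  1.79  0.    1.36  1.68]
```

>>> {"api": "send_rows", "payload": {
  "commands": [0.08, 0.16, 0, 0, 0, -1, 1, 0, 0, -0.5, 0, 0, 0, 1, 0, 0, -0.5, 0, 0, 0, 1, 0, 0, -0.5, 0, 0, 0, 1, 0, 0, -0.5, 0, 0, 0, 1, 0, 0, -0.5, 0, 0, 0, 1, 0, 0, 0, 0, 0, 0, 1, 0, 0, 0, 0, 0, 0, 1]
}}

```text
time: 3.4
tcp_pos: [503.0, -303.8, 178.0]
eef_rot: [-0.0, 0.917, -0.398, -0.001]
wrist_force: [0.2, -1.4, 0.2]
grip_width: 85.6
finger_force: 0.0
```

Run:
```python
from h import *
st()
ims=[]
for n in('top','scene'):
    p=env.snapshot(n);T=np.array(p['camera_from_world'])
    i=p['img'];c=(i[180:260,290:390] if n=='top' else i[120:200,250:350]);ims.append(cv2.resize(c,(400,320),interpolation=cv2.INTER_CUBIC))
cv2.imwrite('pics/g1.png',np.hstack(ims))
```

```text
t 3.4 tcp [ 503.  -303.8  178. ] yawY -136.94 toolz [-0.0025  0.0018 -1.    ] F [ 0.2 -1.4  0.2] M [ 0.07 -0.06 -0.03] w 85.6 ff 0.0 q [-0.63  0.04  1.85 -0.    1.25  1.76]
```

View pics/g1.png

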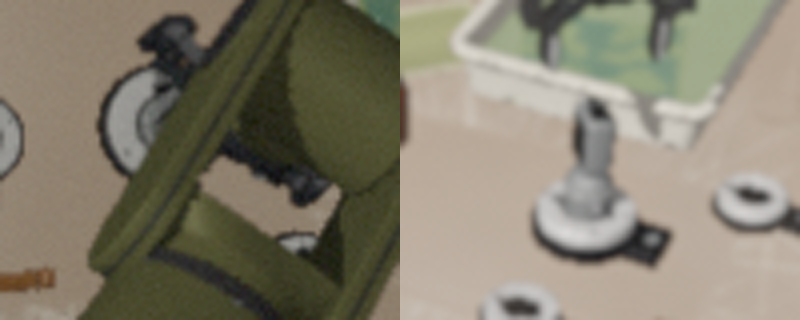

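>>> {"api": "send_rows", "payload": {
  "commands": [0.06, 0.04, -0.4, 0, 0, 0, 1, 0, 0, -0.5, 0, 0, 0, 1, 0, 0, -0.5, 0, 0, 0, 1, 0, 0, -0.5, 0, 0, 0, 1, 0, 0, -0.5, 0, 0, 0, 1, 0, 0, -0.4, 0, 0, 0, 1, 0, 0, -0.25, 0, 0, 0, 1, 0, 0, 0, 0, 0, 0, 1]
}}

```text
time: 4.17
tcp_pos: [504.3, -302.2, 101.0]
eef_rot: [-0.0, 0.917, -0.398, -0.002]
wrist_force: [-0.2, -0.2, -0.2]
grip_width: 85.5
finger_force: 0.0
```

>>> {"api": "send_rows", "payload": {
  "commands": [0, 0, 0, 0, 0, 0, -1, 0, 0, 0, 0, 0, 0, -1, 0, 0, 0, 0, 0, 0, -1, 0, 0, 0, 0, 0, 0, -1, 0, 0, 0, 0, 0, 0, -1, 0, 0, 0, 0, 0, 0, -1, 0, 0, 0, 0, 0, 0, -1, 0, 0, 0, 0, 0, 0, -1]
}}

```text
time: 4.83
tcp_pos: [505.8, -303.5, 104.5]
eef_rot: [0.0, 0.917, -0.398, 0.001]
wrist_force: [-0.2, -0.6, 3.9]
grip_width: 27.4
finger_force: 59.4
```

```bash
python3 -c "
from h import *
st()"
```

```text
t 4.83 tcp [ 505.8 -303.5  104.5] yawY -136.93 toolz [ 0.001 -0.001 -1.   ] F [-0.2 -0.6  3.9] M [-0.07  0.1  -0.04] w 27.4 ff 59.4 q [-0.63  0.12  1.9  -0.    1.12  1.76]
```

>>> {"api": "send_rows", "payload": {
  "commands": [0, 0, 0, 0, 0, 0, -1, 0, 0, 0, 0, 0, 0.3, -1, 0, 0, 0, 0, 0, 0.5, -1, 0, 0, 0, 0, 0, 0.5, -1, 0, 0, 0, 0, 0, 0.5, -1, 0, 0, 0, 0, 0, 0.5, -1, 0, 0, 0, 0, 0, 0.5, -1, 0, 0, 0, 0, 0, 0.2, -1]
}}

```text
time: 5.5
tcp_pos: [506.7, -303.2, 104.4]
eef_rot: [-0.0, 0.954, -0.299, 0.002]
wrist_force: [1.7, 0.2, 4.0]
grip_width: 27.4
finger_force: 59.8
```

```bash
python3 -c "
from h import *
st()"
```

```text
t 5.5 tcp [ 506.7 -303.2  104.4] yawY -124.84 toolz [ 3.3e-03 -6.0e-04 -1.0e+00] F [1.7 0.2 4. ] M [ 0.11 -0.65 -0.06] w 27.4 ff 59.8 q [-0.63  0.12  1.9   0.    1.12  1.55]
```

>>> {"api": "send_rows", "payload": {
  "commands": [0, 0, 0, 0, 0, 0.8, -1, 0, 0, 0, 0, 0, 0.9, -1, 0, 0, 0, 0, 0, 0.9, -1, 0, 0, 0, 0, 0, 0.9, -1, 0, 0, 0, 0, 0, 0.9, -1, 0, 0, 0, 0, 0, 0.9, -1, 0, 0, 0, 0, 0, 0.8, -1, 0, 0, 0, 0, 0, 0.6, -1]
}}

```text
time: 6.17
tcp_pos: [506.6, -302.8, 104.4]
eef_rot: [-0.0, 0.998, -0.07, 0.001]
wrist_force: [2.5, 0.1, 4.3]
grip_width: 27.3
finger_force: 59.9
```

```bash
python3 -c "
from h import *
st()"
```

```text
t 6.17 tcp [ 506.6 -302.8  104.4] yawY -97.99 toolz [ 2.7e-03  3.0e-04 -1.0e+00] F [2.5 0.1 4.3] M [ 0.4  -0.56 -0.07] w 27.3 ff 59.9 q [-0.63  0.12  1.9   0.    1.12  1.08]
```

>>> {"api": "send_rows", "payload": {
  "commands": [0, 0, 0, 0, 0, 0.4, -1, 0, 0, 0, 0, 0, 0.4, -1, 0, 0, 0, 0, 0, 0.4, -1, 0, 0, 0, 0, 0, 0.3, -1, 0, 0, 0, 0, 0, 0.3, -1, 0, 0, 0, 0, 0, 0.3, -1, 0, 0, 0, 0, 0, 0.3, -1, 0, 0, 0, 0, 0, 0, -1]
}}

```text
time: 6.83
tcp_pos: [506.5, -302.7, 104.4]
eef_rot: [-0.0, 1.0, 0.013, 0.001]
wrist_force: [1.5, 1.1, 5.1]
grip_width: 27.2
finger_force: 59.9
```

```bash
python3 -c "
from h import *
st()"
```

```text
t 6.83 tcp [ 506.5 -302.7  104.4] yawY -88.49 toolz [ 2.5e-03  7.0e-04 -1.0e+00] F [1.5 1.1 5.1] M [ 0.49 -0.47 -0.05] w 27.2 ff 59.9 q [-0.63  0.12  1.9   0.    1.12  0.91]
```

>>> {"api": "send_rows", "payload": {
  "commands": [0, 0, 0, 0, 0, 0.2, -1, 0, 0, 0, 0, 0, 0.2, -1, 0, 0, 0, 0, 0, 0.2, -1, 0, 0, 0, 0, 0, 0.2, -1, 0, 0, 0, 0, 0, 0.2, -1, 0, 0, 0, 0, 0, 0.2, -1, 0, 0, 0, 0, 0, 0.2, -1, 0, 0, 0, 0, 0, 0, -1]
}}

```text
time: 7.5
tcp_pos: [506.4, -302.6, 104.4]
eef_rot: [-0.0, 0.998, 0.062, 0.001]
wrist_force: [1.9, 1.9, 5.3]
grip_width: 27.5
finger_force: 60.0
```

```bash
python3 -c "
from h import *
st()"
```

```text
t 7.5 tcp [ 506.4 -302.6  104.4] yawY -82.92 toolz [ 0.0022  0.001  -1.    ] F [1.9 1.9 5.3] M [ 0.58 -0.37 -0.09] w 27.5 ff 60.0 q [-0.63  0.12  1.9   0.    1.12  0.82]
```

>>> {"api": "send_rows", "payload": {
  "commands": [0, 0, 0, 0, 0, 0.2, -1, 0, 0, 0, 0, 0, 0.2, -1, 0, 0, 0, 0, 0, 0.2, -1, 0, 0, 0, 0, 0, 0.2, -1, 0, 0, 0, 0, 0, 0.2, -1, 0, 0, 0, 0, 0, 0.2, -1, 0, 0, 0, 0, 0, 0, -1, 0, 0, 0, 0, 0, 0, -1]
}}

```text
time: 8.17
tcp_pos: [506.3, -302.7, 104.5]
eef_rot: [-0.001, 0.995, 0.101, 0.001]
wrist_force: [1.7, 1.0, 5.9]
grip_width: 27.2
finger_force: 76.3
```

```bash
python3 -c "
from h import *
st()"
```

```text
t 8.17 tcp [ 506.3 -302.7  104.5] yawY -78.45 toolz [ 0.0027  0.0017 -1.    ] F [1.7 1.  5.9] M [ 0.33 -0.12 -1.67] w 27.2 ff 76.3 q [-0.63  0.12  1.9   0.    1.12  0.74]
```

>>> {"api": "send_rows", "payload": {
  "commands": [0, 0, 0, 0, 0, -0.2, -1, 0, 0, 0, 0, 0, -0.2, -1, 0, 0, 0, 0, 0, -0.1, -1, 0, 0, 0, 0, 0, 0, -1, 0, 0, 0.1, 0, 0, 0, -1, 0, 0, 0.1, 0, 0, 0, -1, 0, 0, 0.1, 0, 0, 0, -1, 0, 0, 0, 0, 0, 0, -1]
}}

```text
time: 8.83
tcp_pos: [504.3, -302.7, 108.5]
eef_rot: [-0.0, 0.996, 0.086, -0.001]
wrist_force: [3.3, -2.1, -7.5]
grip_width: 27.1
finger_force: 65.1
```

```bash
python3 -c "
from h import *
st()"
```

```text
t 8.83 tcp [ 504.3 -302.7  108.5] yawY -80.15 toolz [-2.3e-03  8.0e-04 -1.0e+00] F [ 3.3 -2.1 -7.5] M [-0.72 -0.56 -0.37] w 27.1 ff 65.1 q [-0.63  0.11  1.9  -0.    1.13  0.77]
```

>>> {"api": "send_rows", "payload": {
  "commands": [0, 0, 0.1, 0, 0, 0, -1, 0, 0, 0.1, 0, 0, 0, -1, 0, 0, 0.1, 0, 0, 0, -1, 0, 0, 0, 0, 0, 0, -1, 0, 0, 0, 0, 0, 0, -1, 0, 0, 0, 0, 0, 0, -1, 0, 0, 0, 0, 0, 0, -1, 0, 0, 0, 0, 0, 0, -1]
}}

```text
time: 9.5
tcp_pos: [505.4, -302.9, 118.6]
eef_rot: [-0.0, 0.996, 0.086, -0.0]
wrist_force: [-0.1, 0.0, -1.9]
grip_width: 27.1
finger_force: 63.2
```

```bash
python3 -c "
from h import *
st()"
```

```text
t 9.5 tcp [ 505.4 -302.9  118.6] yawY -80.12 toolz [-2.e-04  2.e-04 -1.e+00] F [-0.1  0.  -1.9] M [-0.02  0.    0.01] w 27.1 ff 63.2 q [-0.63  0.1   1.89  0.    1.15  0.77]
```

>>> {"api": "send_rows", "payload": {
  "commands": [0, 0, 0.3, 0, 0, 0, -1, 0, 0, 0.4, 0, 0, 0, -1, 0, 0, 0.6, 0, 0, 0, -1, 0, 0, 0.7, 0, 0, 0, -1, 0, 0, 0.7, 0, 0, 0, -1, 0, 0, 0.6, 0, 0, -0.4, -1, 0, 0, 0.3, 0, 0, -0.4, -1, 0, 0, 0, 0, 0, 0, -1]
}}

```text
time: 10.17
tcp_pos: [506.9, -304.1, 213.0]
eef_rot: [0.002, 0.998, 0.058, 0.003]
wrist_force: [0.3, -0.8, -1.8]
grip_width: 27.2
finger_force: 63.2
```

```bash
cat > spot.py <<'E'
from h import *
ims=[]
for n in('top','scene'):
    img=np.load(f'pics/{n}.npy') ; p=env.snapshot(n)
    o=env.outline_of(p,'print');print(n,len(o))
    r=(slice(165,215),slice(135,190)) if n=='top' else (slice(225,280),slice(160,235))
    ims.append(cv2.resize(img[r],(400,380),interpolation=cv2.INTER_CUBIC))
    c=img[r].astype(int);b=(c[...,0]-c[...,2]>45).astype(np.uint8)
    nl,lab,st_,ce=cv2.connectedComponentsWithStats(b);i=1+np.argmax(st_[1:,4])
    f=cv2.morphologyEx((lab==i).astype(np.uint8),cv2.MORPH_CLOSE,np.ones((9,9)))
    inn=cv2.erode(f,np.ones((5,5)))>0;g=c[...,2].astype(float)
    wt=np.clip(g-np.median(g[inn])-6,0,None)*inn
    v,u=np.nonzero(wt);w=wt[v,u];u0,v0=(u*w).sum()/w.sum()+r[1].start,(v*w).sum()/w.sum()+r[0].start
    fv,fu=np.nonzero(f);fu0,fv0=fu.mean()+r[1].start,fv.mean()+r[0].start
    # plane with board 20deg, centre from depth
    for k in ([.3666,.0446,-153.06],[.3609,.0424,-148.97]):
        out=[]
        for a,b_ in((u0,v0),(fu0,fv0)):
            z=65.
            for _ in range(15): s=world(p,a,b_,z)[0];z=k[0]*s[0]+k[1]*s[1]+k[2]
            out.append(s.round(1).tolist())
        print(n,st_[i,4],(round(u0,1),round(v0,1)),(round(fu0,1),round(fv0,1)),out)
    p_=p['range_z'][int(v0)-1:int(v0)+2,int(u0)-1:int(u0)+2];print('depth',world(p,u0,v0)[0].round(1))
cv2.imwrite('pics/sp.png',np.hstack(ims))
st()
E
python3 spot.py
```

```text
top 4
top 771 (np.float64(161.7), np.float64(191.2)) (np.float64(161.6), np.float64(193.5)) [[570.4, 207.9, 65.3], [563.5, 208.8, 62.8]]
top 771 (np.float64(161.7), np.float64(191.2)) (np.float64(161.6), np.float64(193.5)) [[570.4, 207.8, 65.7], [563.5, 208.7, 63.2]]
depth [570.2 207.4  67.2]
scene 1
scene 197 (np.float64(nan), np.float64(nan)) (np.float64(209.6), np.float64(250.7)) [[nan, nan, nan], [547.2, 184.4, 55.8]]
scene 197 (np.float64(nan), np.float64(nan)) (np.float64(209.6), np.float64(250.7)) [[nan, nan, nan], [546.9, 184.7, 56.3]]spot.py:13: RuntimeWarning: invalid value encountered in scalar divide
  v,u=np.nonzero(wt);w=wt[v,u];u0,v0=(u*w).sum()/w.sum()+r[1].start,(v*w).sum()/w.sum()+r[0].start
Traceback (most recent call last):
  File "spot.py", line 23, in <module>
    p_=p['range_z'][int(v0)-1:int(v0)+2,int(u0)-1:int(u0)+2];print('depth',world(p,u0,v0)[0].round(1))
                    ~~~^^^^
ValueError: cannot convert float NaN to integer
```

Run:
```python
from h import *
t=np.load('pics/top.npy')[168:218,135:190];s=np.load('pics/scene.npy')[225:275,175:230]
cv2.imwrite('pics/sp.png',np.hstack([cv2.resize(t,None,fx=7,fy=7,interpolation=cv2.INTER_CUBIC),cv2.resize(s,None,fx=7,fy=7,interpolation=cv2.INTER_CUBIC)]))
st()
```

```text
t 10.37 tcp [ 505.  -302.7  207.8] yawY -83.3 toolz [-1.1e-03  8.0e-04 -1.0e+00] F [ 0.2 -0.  -2.2] M [ 0.01 -0.01  0.04] w 27.2 ff 63.2 q [-0.63  0.01  1.82  0.    1.3   0.82]
```

View pics/sp.png

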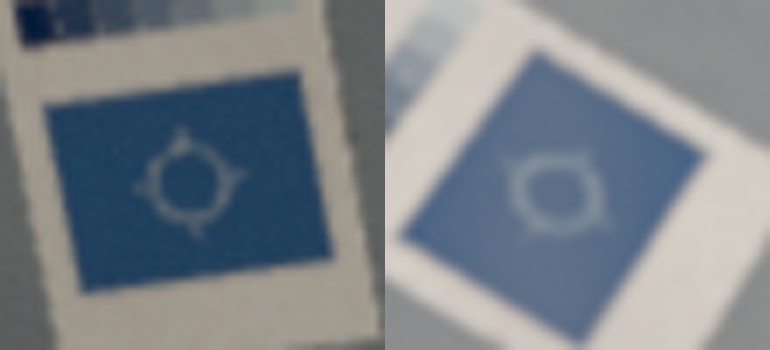

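```bash
cat > fit.py <<'E'
from h import *
from scipy.optimize import minimize
from scipy.ndimage import map_coordinates
def proj(p,X):
    C=np.c_[X,np.ones(len(X))]@np.array(p['camera_from_world']).T
    C=np.c_[C[:,0],-C[:,1],-C[:,2]]
    K=np.array([[p['fx'],0,p['cx']],[0,p['fy'],p['cy']],[0,0,1.]])
    return cv2.projectPoints(C.reshape(-1,1,3),np.zeros(3),np.zeros(3),K,np.array(p['dist_coeffs'],float))[0].reshape(-1,2)
yaw=np.radians(6.8);a=np.radians(20)
ex=np.array([np.cos(a)*np.cos(yaw),np.cos(a)*np.sin(yaw),np.sin(a)]);ey=np.array([-np.sin(yaw),np.cos(yaw),0]);n=np.cross(ex,ey)
if __name__=='__main__':
    th=np.linspace(0,2*np.pi,60,endpoint=False)
    circ=lambda r:r*(np.cos(th)[:,None]*ex+np.sin(th)[:,None]*ey)
    q={}
    for nm in('top','scene'):
        p=env.snapshot(nm);g=cv2.GaussianBlur(np.load(f'pics/{nm}.npy')[...,2].astype(float),(0,0),.6)
        k=[.3637,.0435,-151.]
        def f(xy):
            c=np.array([*xy,k[0]*xy[0]+k[1]*xy[1]+k[2]])
            v=lambda r:map_coordinates(g,proj(p,c+circ(r))[:,::-1].T,order=1).mean()
            return -(v(15.5)+v(17)-v(10)-v(24))
        best=min(((f((x,y)),x,y) for x in np.arange(553,576,1.5) for y in np.arange(198,220,1.5)))
        r=minimize(f,best[1:],method='Nelder-Mead');c=np.array([*r.x,k[0]*r.x[0]+k[1]*r.x[1]+k[2]])
        px=proj(p,c[None])[0];T=np.linalg.inv(np.array(p['camera_from_world']));d=c-T[:3,3];q[nm]=(T[:3,3],d/np.linalg.norm(d))
        print(nm,best,r.fun,c.round(1),px.round(1))
    (o1,d1),(o2,d2)=q.values()
    t=np.linalg.lstsq(np.c_[d1,-d2],o2-o1,rcond=None)[0];print('tri',o1+d1*t[0],o2+d2*t[1])
E
python3 fit.py
```

```text
top (np.float64(-54.757787950518946), np.float64(563.5), np.float64(208.5)) -55.05710243085659 [563.3 208.9  63. ] [161.6 193.6]
scene (np.float64(-38.09776366513883), np.float64(565.0), np.float64(208.5)) -38.34016099278462 [565.  208.9  63.6] [199.2 252.1]
tri [563.22083854 208.64423848  63.92240707] [564.65091951 209.36417594  64.24118672]
```

>>> {"api": "send_rows", "payload": {
  "commands": [0, 0.3, 0, 0, 0, 0, -1, 0, 0.6, 0, 0, 0, 0, -1, 0, 0.9, 0, 0, 0, 0, -1, 0, 1, 0, 0, 0, 0, -1, 0, 1, 0, 0, 0, 0, -1, 0, 1, 0, 0, 0, 0, -1, 0, 1, 0, 0, 0, 0, -1, 0, 1, 0, 0, 0, 0, -1]
}}

```text
time: 11.13
tcp_pos: [504.8, -130.6, 208.3]
eef_rot: [-0.0, 0.998, 0.058, -0.0]
wrist_force: [0.8, 0.3, -2.0]
grip_width: 27.0
finger_force: 63.1
```

>>> {"api": "send_rows", "payload": {
  "commands": [0, 1, 0, 0.05, -0.4, 0, -1, 0, 1, 0, 0.07, -0.6, 0, -1, 0, 1, 0, 0.07, -0.6, 0, -1, 0, 1, 0, 0.07, -0.6, 0, -1, 0, 1, 0, 0.07, -0.6, 0, -1, 0, 1, 0, 0.07, -0.6, 0, -1, 0.1, 1, 0, 0.07, -0.6, 0, -1, 0.1, 1, 0, 0.06, -0.5, 0, -1]
}}

```text
time: 11.8
tcp_pos: [509.0, 69.1, 208.1]
eef_rot: [-0.01, 0.986, 0.058, 0.158]
wrist_force: [0.6, 0.2, -3.0]
grip_width: 27.2
finger_force: 63.1
```

>>> {"api": "send_rows", "payload": {
  "commands": [0.1, 1, 0, 0.06, -0.47, 0, -1, 0.1, 1, 0, 0, 0, 0, -1, 0.1, 1, 0, 0, 0, 0, -1, 0, 1, 0, 0, 0, 0, -1, 0, 0.8, 0, 0, 0, 0, -1, 0, 0.4, 0, 0, 0, 0, -1, 0, 0, 0, 0, 0, 0, -1, 0, 0, 0, 0, 0, 0, -1]
}}

```text
time: 12.47
tcp_pos: [517.1, 197.4, 208.1]
eef_rot: [-0.01, 0.983, 0.058, 0.173]
wrist_force: [-0.1, 0.0, -1.8]
grip_width: 27.1
finger_force: 63.1
```

```bash
cat > tip.py <<'E'
from fit import *
s,R=st();sp=np.array([564.1,209,63.7]);tip=s['tcp_pos']+99.5*R[:,2]
d=tip-sp;print('tip',tip.round(1),'up-slope,left,normal',(d@ex).round(1),(d@ey).round(1),(d@n).round(1),'axis err deg (ex,ey)',np.degrees([R[:,2]@ex,R[:,2]@ey]).round(2),'n',n.round(4))
E
python3 tip.py
```

```text
t 12.47 tcp [517.1 197.4 208.1] yawY -83.24 toolz [ 0.3389  0.0404 -0.94  ] F [-0.1  0.  -1.8] M [-0.07  0.34 -0.04] w 27.1 ff 63.1 q [ 0.3  -0.26  2.1  -0.07  0.96  1.78]
tip [550.9 201.4 114.6] up-slope,left,normal 4.2 -6.0 52.6 axis err deg (ex,ey) [-0.05 -0.  ] n [-0.3396 -0.0405  0.9397]
```

>>> {"api": "send_rows", "payload": {
  "commands": [0.05, 0.05, -0.25, 0, 0, 0, -1, 0.05, 0.06, -0.25, 0, 0, 0, -1, 0.05, 0.06, -0.25, 0, 0, 0, -1, 0.05, 0.05, -0.25, 0, 0, 0, -1, 0.05, 0.05, -0.26, 0, 0, 0, -1, 0, 0, 0, 0, 0, 0, -1, 0, 0, 0, 0, 0, 0, -1, 0, 0, 0, 0, 0, 0, -1]
}}

```text
time: 13.13
tcp_pos: [524.3, 203.7, 177.1]
eef_rot: [-0.01, 0.983, 0.057, 0.174]
wrist_force: [0.1, -0.3, -1.0]
grip_width: 27.1
finger_force: 63.1
```

```bash
python3 tip.py
python3 - <<'E'
from fit import *
s,R=st();tip=s['tcp_pos']+99.5*R[:,2];ims=[]
for nm in('scene','top'):
    p=env.snapshot(nm);i=p['img'].copy();u,v=proj(p,np.array([tip,[564.1,209,63.7],tip-12*R[:,2]])).T;print(u.round(1),v.round(1))
    x,y=int(u[1])-25,int(v[1])-35
    c=cv2.resize(i[y:y+60,x:x+50],None,fx=8,fy=8,interpolation=cv2.INTER_CUBIC)
    for k in range(3): cv2.circle(c,(int((u[k]-x+.5)*8),int((v[k]-y+.5)*8)),3,[(0,0,255),(0,255,0),(0,255,255)][k],-1)
    ims.append(c)
cv2.imwrite('pics/a1.png',np.hstack(ims))
E
```

```text
t 13.13 tcp [524.3 203.7 177.1] yawY -83.33 toolz [ 0.34    0.0403 -0.9396] F [ 0.1 -0.3 -1. ] M [-0.05  0.31 -0.02] w 27.1 ff 63.1 q [ 0.31 -0.21  2.11 -0.08  0.9   1.8 ]
tip [558.2 207.7  83.6] up-slope,left,normal 1.1 -0.6 20.8 axis err deg (ex,ey) [ 0.02 -0.01] n [-0.3396 -0.0405  0.9397]
t 13.13 tcp [524.3 203.7 177.1] yawY -83.33 toolz [ 0.34    0.0403 -0.9396] F [ 0.1 -0.3 -1. ] M [-0.05  0.31 -0.02] w 27.1 ff 63.1 q [ 0.31 -0.21  2.11 -0.08  0.9   1.8 ]
[201.  199.4 202.1] [247.9 252.3 245.6]
[160.2 161.5 159.4] [194.7 193.3 195.7]
```

View pics/a1.png

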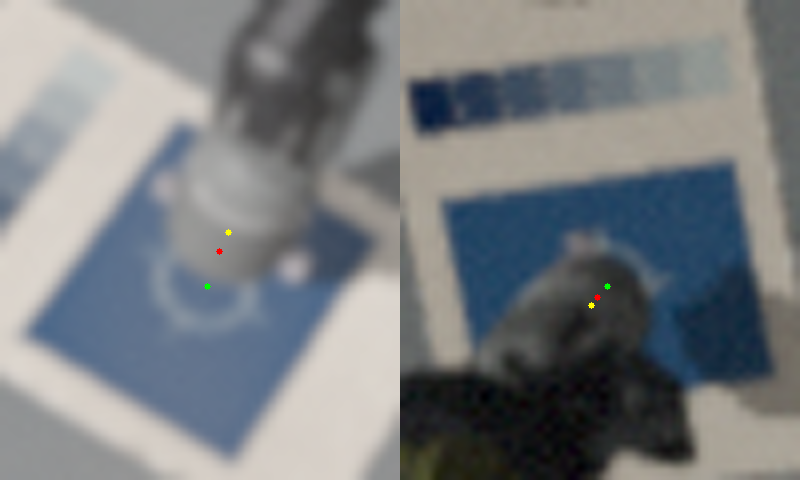

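>>> {"api": "send_rows", "payload": {
  "commands": [0.027, 0.003, -0.075, 0, 0, 0, -1, 0.027, 0.003, -0.075, 0, 0, 0, -1, 0.027, 0.003, -0.075, 0, 0, 0, -1, 0.027, 0.003, -0.075, 0, 0, 0, -1, 0.027, 0.003, -0.075, 0, 0, 0, -1, 0.027, 0.003, -0.075, 0, 0, 0, -1, 0.027, 0.003, -0.075, 0, 0, 0, -1, 0, 0, 0, 0, 0, 0, -1]
}}

```text
time: 13.9
tcp_pos: [528.7, 204.2, 163.3]
eef_rot: [-0.01, 0.983, 0.057, 0.173]
wrist_force: [-0.1, 0.1, -2.0]
grip_width: 27.5
finger_force: 63.1
```

>>> {"api": "send_rows", "payload": {
  "commands": [0, 0, 0, 0, 0, 0, -1, 0, 0, 0, 0, 0, 0, -1, 0, 0, 0, 0, 0, 0, -1, 0, 0, 0, 0, 0, 0, -1, 0, 0, 0, 0, 0, 0, -1, 0, 0, 0, 0, 0, 0, -1, 0, 0, 0, 0, 0, 0, -1, 0, 0, 0, 0, 0, 0, -1]
}}

```text
time: 14.57
tcp_pos: [528.9, 204.3, 164.0]
eef_rot: [-0.01, 0.983, 0.057, 0.174]
wrist_force: [0.2, 0.6, -2.4]
grip_width: 27.4
finger_force: 63.1
```

```bash
cat >> tip.py <<'E'
F=[];D=[]
for _ in range(4):
    env.snapshot('scene');s=env.get_state();F.append(s['wrist_force']@n);w,x,y,z=s['eef_rot'];d=s['tcp_pos']+99.5*Ro.from_quat([x,y,z,w]).as_matrix()[:,2]-sp;D.append([d@ex,d@ey,d@n])
print('Fn',np.round(F,2),np.mean(F).round(2),'D',np.mean(D,0).round(2),np.std(D,0).round(2))
E
python3 tip.py
```

```text
t 14.57 tcp [528.9 204.3 164. ] yawY -83.32 toolz [ 0.34    0.0404 -0.9396] F [ 0.2  0.6 -2.4] M [-0.03  0.34 -0.02] w 27.4 ff 63.1 q [ 0.3  -0.18  2.11 -0.08  0.87  1.8 ]
tip [562.8 208.3  70.5] up-slope,left,normal 1.0 -0.6 6.9 axis err deg (ex,ey) [ 0.02 -0.01] n [-0.3396 -0.0405  0.9397]
Fn [-2.43 -2.3  -2.67 -2.03] -2.36 D [ 0.95 -0.57  6.86] [0.03 0.01 0.03]
```

>>> {"api": "send_rows", "payload": {
  "commands": [0.006, 0.006, -0.04, 0, 0, 0, -1, 0.006, 0.006, -0.04, 0, 0, 0, -1, 0.006, 0.006, -0.04, 0, 0, 0, -1, 0.005, 0.005, -0.04, 0, 0, 0, -1, 0.005, 0.005, -0.04, 0, 0, 0, -1, 0, 0, 0, 0, 0, 0, -1, 0, 0, 0, 0, 0, 0, -1, 0, 0, 0, 0, 0, 0, -1]
}}

```text
time: 15.43
tcp_pos: [529.6, 204.9, 159.0]
eef_rot: [-0.01, 0.983, 0.057, 0.174]
wrist_force: [-0.3, -1.1, -2.3]
grip_width: 27.3
finger_force: 63.1
```

```bash
python3 tip.py
```

```text
t 15.43 tcp [529.6 204.9 159. ] yawY -83.32 toolz [ 0.34    0.0403 -0.9396] F [-0.3 -1.1 -2.3] M [-0.03  0.31 -0.01] w 27.3 ff 63.1 q [ 0.3  -0.17  2.12 -0.08  0.86  1.8 ]
tip [563.5 209.   65.5] up-slope,left,normal 0.0 0.0 1.9 axis err deg (ex,ey) [ 0.02 -0.01] n [-0.3396 -0.0405  0.9397]
Fn [-1.98 -1.96 -2.32 -2.36] -2.15 D [0.08 0.04 1.95] [0.01 0.01 0.01]
```

>>> {"api": "send_rows", "payload": {
  "commands": [0.007, 0.001, -0.019, 0, 0, 0, -1, 0.007, 0.001, -0.019, 0, 0, 0, -1, 0.007, 0.001, -0.019, 0, 0, 0, -1, 0.007, 0.001, -0.019, 0, 0, 0, -1, 0, 0, 0, 0, 0, 0, -1, 0, 0, 0, 0, 0, 0, -1, 0, 0, 0, 0, 0, 0, -1, 0, 0, 0, 0, 0, 0, -1]
}}

```text
time: 16.3
tcp_pos: [530.3, 205.1, 157.1]
eef_rot: [-0.01, 0.983, 0.057, 0.174]
wrist_force: [-0.1, 0.5, -2.4]
grip_width: 27.5
finger_force: 63.1
```

```bash
python3 tip.py|tail -2
```

```text
tip [564.2 209.1  63.6] up-slope,left,normal 0.0 0.1 -0.1 axis err deg (ex,ey) [ 0.02 -0.01] n [-0.3396 -0.0405  0.9397]
Fn [-3.08 -2.23 -2.1  -1.97] -2.34 D [ 0.02  0.06 -0.12] [0.01 0.01 0.01]
```

Still free; step on in 1.5 mm increments.

>>> {"api": "send_rows", "payload": {
  "commands": [0.007, 0.001, -0.019, 0, 0, 0, -1, 0.007, 0.001, -0.019, 0, 0, 0, -1, 0.007, 0.001, -0.019, 0, 0, 0, -1, 0, 0, 0, 0, 0, 0, -1, 0, 0, 0, 0, 0, 0, -1, 0, 0, 0, 0, 0, 0, -1, 0, 0, 0, 0, 0, 0, -1, 0, 0, 0, 0, 0, 0, -1]
}}

```text
time: 17.17
tcp_pos: [530.9, 205.1, 155.8]
eef_rot: [-0.01, 0.983, 0.057, 0.174]
wrist_force: [-0.8, 0.5, -0.4]
grip_width: 27.2
finger_force: 63.3
```

```bash
python3 tip.py|tail -2
```

```text
tip [564.8 209.2  62.3] up-slope,left,normal 0.1 0.1 -1.6 axis err deg (ex,ey) [ 0.03 -0.01] n [-0.3396 -0.0405  0.9397]
Fn [ 0.27 -0.95 -0.2  -0.23] -0.28 D [ 0.14  0.09 -1.59] [0.01 0.01 0.02]
```

>>> {"api": "send_rows", "payload": {
  "commands": [0.007, 0.001, -0.019, 0, 0, 0, -1, 0.007, 0.001, -0.019, 0, 0, 0, -1, 0.007, 0.001, -0.019, 0, 0, 0, -1, 0.007, 0.001, -0.019, 0, 0, 0, -1, 0.007, 0.001, -0.019, 0, 0, 0, -1, 0.007, 0.001, -0.019, 0, 0, 0, -1, 0.007, 0.001, -0.019, 0, 0, 0, -1, 0, 0, 0, 0, 0, 0, -1]
}}

```text
time: 18.03
tcp_pos: [532.1, 205.3, 152.3]
eef_rot: [-0.01, 0.983, 0.057, 0.174]
wrist_force: [-0.7, -0.7, -0.5]
grip_width: 27.2
finger_force: 63.4
```

>>> {"api": "send_rows", "payload": {
  "commands": [0, 0, 0, 0, 0, 0, -1, 0, 0, 0, 0, 0, 0, -1, 0, 0, 0, 0, 0, 0, -1, 0, 0, 0, 0, 0, 0, -1, 0, 0, 0, 0, 0, 0, -1, 0, 0, 0, 0, 0, 0, -1, 0, 0, 0, 0, 0, 0, -1, 0, 0, 0, 0, 0, 0, -1]
}}

```text
time: 18.7
tcp_pos: [532.1, 205.3, 152.4]
eef_rot: [-0.01, 0.983, 0.057, 0.174]
wrist_force: [-1.1, -0.2, 1.6]
grip_width: 27.1
finger_force: 63.4
```

```bash
sed -i 's/range(4)/range(16)/' tip.py; python3 tip.py|tail -3
python3 - <<'E'
from fit import *
ims=[]
for nm in('scene','top'):
    p=env.snapshot(nm);i=p['img'];u,v=proj(p,np.array([[564.1,209,63.7]]))[0].astype(int)
    ims.append(cv2.resize(i[v-40:v+25,u-25:u+25],None,fx=8,fy=8,interpolation=cv2.INTER_CUBIC))
cv2.imwrite('pics/b1.png',np.hstack(ims))
E
```

```text
tip [565.9 209.3  58.9] up-slope,left,normal 0.1 0.1 -5.2 axis err deg (ex,ey) [ 0.03 -0.01] n [-0.3396 -0.0405  0.9397]
Fn [ 1.35  0.58  0.82  0.83  0.9   1.5  -0.24  1.71  1.59  0.28  1.05  0.85
  0.58  1.03  0.76  0.9 ] 0.91 D [ 0.08  0.09 -5.2 ] [0.02 0.01 0.01]
```

View pics/b1.png

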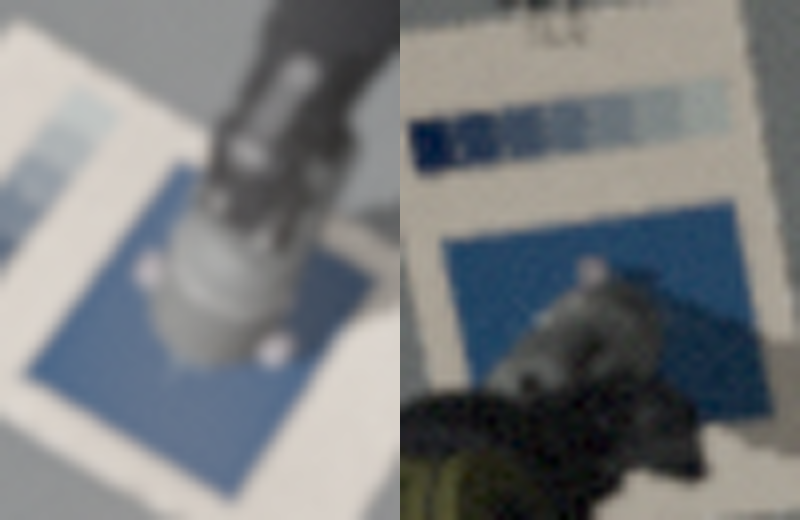

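```bash
python3 -c "
from plant import env
print(env.finish_job())"
```

```text
the job is handed in; nothing more can be done
None
```

I turned the densitometer to its stop, lifted it out and set it square on the ringed spot. By my measurements it sits within about 1–2 mm of the ring's centre. I handed the job in still gripping it, with the nose about 5 mm in (about 3.1 N); the judge's result was not shown.

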